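# Switch on the stirrer under the jar

### The job

Two identical small magnetic stirrers stand on the lab bench; one of them carries a jar with a blue cap. Switch that stirrer on: push the ridge of its orange slide switch across its click stop, all the way towards the green dot, and take the gripper away. Leave the jar standing where it is and leave the empty stirrer switched off.

Things in the scene. Friction and masses are not known exactly. Their poses are not given: they have to be found in the camera images.
- run (a joint): slide switch of the stirrer that carries the jar: 0 = off (as found), 0.014 m = fully on, at the end stop by the green dot (12 mm wide, on the deck). A detent hump at mid-travel takes about 5 N to push over; past it the switch snaps by itself to the end stop, before it it springs back to off.
- run_ridge (a point): centre, half-way up, of that switch's orange ridge; moves with it. Ridge 24 mm long (x), 8 thick (y), 8 proud of the deck; deck 4 mm below this point, flat and free about the switch; flush orange slide plate 27 x 24 mm, 1 proud. Axes: z up, +y = on direction (to the green dot), +x to the jar. Stirrer: heavy fixed white box 190 (x) x 125 (y) mm, deck 50 above the bench, its middle 62 mm to +x.
- idle_ridge (a point): the same point on the switch of the other, empty stirrer (identical, also off): to be left alone. On both stirrers a round white plate, radius 52 mm, 6 mm high, has its centre 99 mm to +x of the ridge.
- jar_mid (a point): centre, half-way up, of the loose glass jar with a blue cap, 56 mm in diameter, 60 mm high, z up, standing on the plate of the stirrer to be switched on, its top 66 mm above the deck; to be left where it is.
Mind the look-alikes: they are no part of the job. Of the things that look like the part that bears jar_mid, the largest one is meant. What is shaped like the part that bears run but yellow is not meant.

How it is judged:
At the end, for the whole second after the job is handed in: The switch of the stirrer carrying the jar is on (past 11.5 of its 14 mm) and stays there, the other switch is still off (within 3 mm), and the jar stands upright (within 8 degrees) within 15 mm of where it was (value of joint run above 0.0115 m and distance of idle_ridge from where it was at the start of the episode below 0.003 m and distance of jar_mid from where it was at the start of the episode below 0.015 m and angle between jar_mid's own z axis and vertical below 0.15 rad); the robot touches nothing.
It fails at once if the switch of the empty stirrer is moved by more than 4 mm (distance of idle_ridge from where it was at the start of the episode above 0.004 m).
It fails at once if the jar is shifted by more than 20 mm (distance of jar_mid from where it was at the start of the episode above 0.02 m).
It fails at once if the jar is tipped by more than 17 degrees (angle between jar_mid's own z axis and vertical above 0.3 rad).
It also fails if it takes over 29 s, if anything falls off the work surface, if the arm or the gripper's body presses on something with over 40 N, if the wrist force passes 120 N, or if a joint passes its speed limit or range.

### The arm

A 6-joint arm with a two-finger parallel gripper is mounted at the origin on the work surface. World frame = base frame: x ahead of the robot, y to its left, z up, the work surface at z = 0. Lengths are in m, angles in rad, forces in N, time in s.
With the tool pointing down it reaches from about 0.225 to 0.875 m from the base axis. Payload 3.4 kg.
Tool frame: the origin (TCP) lies at the very end of the fingers, on their centre line; the grasp point (between the pads) lies 19 mm behind it; z points along the fingers, y is the line along which they close (so a half turn about z gives the same grasp; the last joint's range is limited). The gripper opens to 85 mm and grips with 20 to 120 N. Pads are 22 mm wide; open, the fingers measure 114 mm over their backs; the gripper's body (76 mm by 85 mm) begins 54 mm behind the grasp point. The pads swing forward as they close: fully open they stand 13 mm farther back than shut.
Start: joints at [-1.329, 0.276, 1.505, -0, 1.361, -0.121], TCP at [0.204, -0.538, 0.231] pointing down, gripper open.
Joint ranges: [-2.89, 2.89], [-0.75, 2.08], [0.22, 2.7], [-1.18, 4.32], [0.11, 2.71], [-2.7, 2.7]. Speed limits (rad/s): [2.57, 2.57, 3.14, 3.14, 3.14, 3.14].

### API

Orientations are given as a unit quaternion [w, x, y, z].
In Python, from rig import get_state, optics, sign_off gives the robot as it stands.
- The arm moves only by the tool send_rows, never from a script. Its argument "increments" is a list of rows, each an object with "gripper": the gripper's target within -1 to 1 (shut at 1, half-way at 0, fully open at -1); "linear": the shift along the world's x, y, z in m, a list of three; "delta_rot": the turn, a rotation vector about the world's x, y, z in rad, a list of three. In form: [{"gripper": gripper, "linear": [dx, dy, dz], "delta_rot": [rx, ry, rz]}, ...]. A call has 1 to 8 rows; each row is the pose to reach, as a shift and turn from the pose commanded when the call began; what a row does not reach only later rows make up. A row lasts 1/10 s, in which the tool goes at most 50 mm and 8.59 degrees, less where a joint would pass 70% of its speed; a pose out of reach is approached as far as the arm can. A call with a gripper value outside its range is refused whole. The fingers move at their own pace and stop on an object; "newtons" is the grip in N (left out, the last holds). Time passes only in rows, so rows that repeat a pose let the fingers close. It gives the time, the measured TCP pose, the force, the opening and the grip force at its end, in the units of the state.
- get_state(): the state, without advancing time (a new reading comes with each control period).
- optics.get_image(name): name is "scene" or "side" or "wrist"; returns a dict with "pixels" (400x640x3 uint8, blue, green, red), "K" (3x3 intrinsics, pixels), "rvec" (rotation vector, rad) and "tvec" (3), from world to camera coordinates, as OpenCV has them; the wrist camera has in their place "T_tool_cam" (4x4, takes a point from camera to tool coordinates, whose origin is the TCP and whose axes are the flange's). Camera axes: x right, y down, z forward; pixel columns grow to the right and rows downward; lengths in m; the calibration is good to about 2 mm. A picture is of the moment at which its call begins: read the wrist's pose just before it. There is no depth.
- sign_off(): hands the job in; it is judged then, once.
The state is a dict: "clock": time; "qpos": joint angles; "qd": joint speeds; "effort": joint torques, N m; "position": TCP position; "ee_rot": TCP orientation; "contact_force": force on the tool from outside, world axes, zero at the start; "moment": the same for the moment, N m; "width": finger opening in m; "gripper_force": force on a finger pad.
Only numpy, scipy, OpenCV 4.12 (cv2) and the standard library are available. Lean on these libraries where they do the work, as an engineer would, in place of code of your own. Each camera call takes 0.05 s, during which the arm holds its last target. There are 200 camera calls.

## Working session

There is one attempt and no reset: what is moved stays moved. The work goes in short steps, Python scripts to look and compute and a tool call to move; the robot and the scene stay as the last step left them, time stands still between calls to the robot, and variables do not carry over. Pictures are saved under pics/ and viewed, at most 10 in all, crops included, and the job is handed in when it is done.

Besides the shell and the picture viewer there is one more tool, called after "Request:" by a JSON object that holds its "name" and its "arguments". send_rows: Moves the arm, as the interface text tells. Its arguments: {"type":"object","properties":{"increments":{"type":"array"},"newtons":{"type":"number"}},"required":["increments"]}

```bash
mkdir -p pics; python3 - <<'E'
from rig import get_state, optics
import cv2,pickle
d={}
for n in("scene","side"):
    d[n]=optics.get_image(n); cv2.imwrite(f"pics/{n}0.png",d[n]["pixels"])
pickle.dump(d,open("d0.pkl","wb"))
s=get_state();print(s["clock"],s["position"],s["ee_rot"],s["contact_force"])
E
```

```text
0.1 [ 0.20393535 -0.53709274  0.23052465] [-8.45150826e-04  9.83591799e-01  1.80406368e-01 -4.42834837e-05] [-0.46053369 -0.51729887  0.3590311 ]
```

View pics/scene0.png

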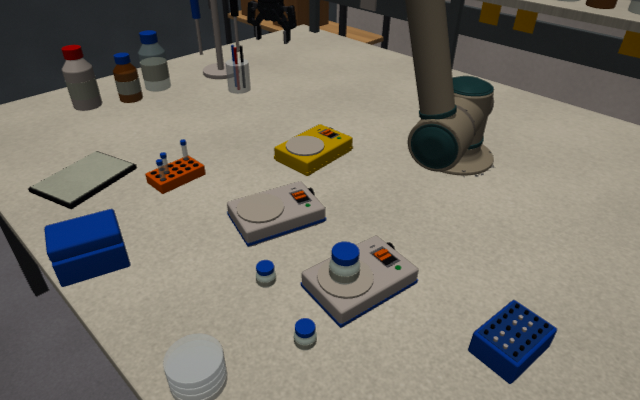

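View pics/side0.png

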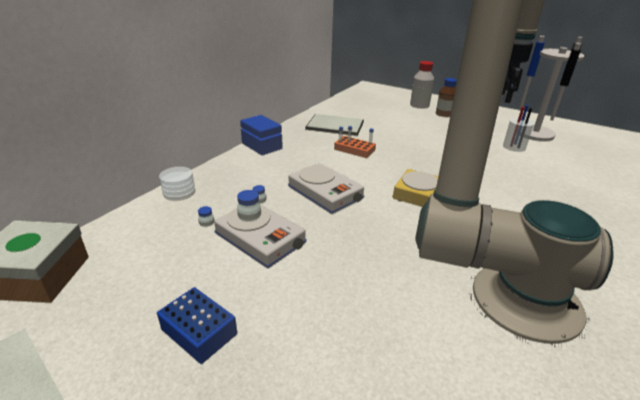

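The scene view shows the jar stirrer at about (360,275), with its switch at (384,256) and green dot at (398,267). The empty white stirrer is at (277,210), the yellow decoy is at (313,148), and small capped vials are look-alikes. In the side view the jar stirrer's switch is at (277,234).

```bash
cat > h.py <<'E'
import cv2,numpy as np
def ray(im,uv,z):
    R=cv2.Rodrigues(np.array(im["rvec"],float))[0];t=np.array(im["tvec"],float).ravel()
    p=cv2.undistortPoints(np.array([[uv]],float),np.array(im["K"],float),None)[0,0]
    d=R.T@np.array([p[0],p[1],1]);c=-R.T@t
    return c+d*(z-c[2])/d[2]
def blobs(px,lo,hi,box,amin=4):
    x0,y0,x1,y1=box
    m=cv2.inRange(cv2.cvtColor(px[y0:y1,x0:x1],cv2.COLOR_BGR2HSV),lo,hi)
    n,_,st,c=cv2.connectedComponentsWithStats(m)
    return [(c[i]+[x0,y0],st[i,4]) for i in range(1,n) if st[i,4]>=amin]
E
python3 - <<'E'
import pickle,cv2,numpy as np
from h import *
d=pickle.load(open("d0.pkl","rb"))
for n,box in(("scene",(365,240,412,278)),("side",(255,220,300,250))):
    im=d[n];px=im["pixels"]
    for nm,lo,hi,z in(("or",(3,130,120),(18,255,255),.054),("gr",(45,80,40),(90,255,255),.05)):
        for c,a in blobs(px,lo,hi,box): print(n,nm,c.round(1),a,ray(im,c,z).round(4))
im=d["scene"]; a=cv2.resize(im["pixels"][170:310,290:430],None,fx=4,fy=4,interpolation=cv2.INTER_CUBIC)
b=cv2.resize(d["side"]["pixels"][190:265,210:310],(0,0),fx=2.2,fy=2.2,interpolation=cv2.INTER_CUBIC)
o=np.zeros((560,785,3),np.uint8);o[:560,:560]=a;o[:b.shape[0],562:562+b.shape[1]]=b
cv2.imwrite("pics/z.png",o)
# jar cap
for n,box in(("scene",(325,238,365,270)),("side",(232,186,263,212))):
    for c,a in blobs(d[n]["pixels"],(100,130,50),(130,255,255),box,30): print(n,"cap",c,a,ray(d[n],c,.108).round(4))
E
```

```text
scene or [380.4 251.6] 51 [0.5228 0.1464 0.054 ]
scene or [384.6 256.2] 36 [0.5273 0.1603 0.054 ]
scene gr [397.6 267.1] 23 [0.5299 0.1941 0.05  ]
side or [278.8 233.4] 74 [0.5207 0.1524 0.054 ]
side gr [265.  242.5] 6 [0.5298 0.192  0.05  ]
scene cap [344.71933086 253.34386617] 538 [0.6223 0.1386 0.108 ]
side cap [249.89400922 193.81105991] 217 [0.6274 0.121  0.108 ]
```

View pics/z.png

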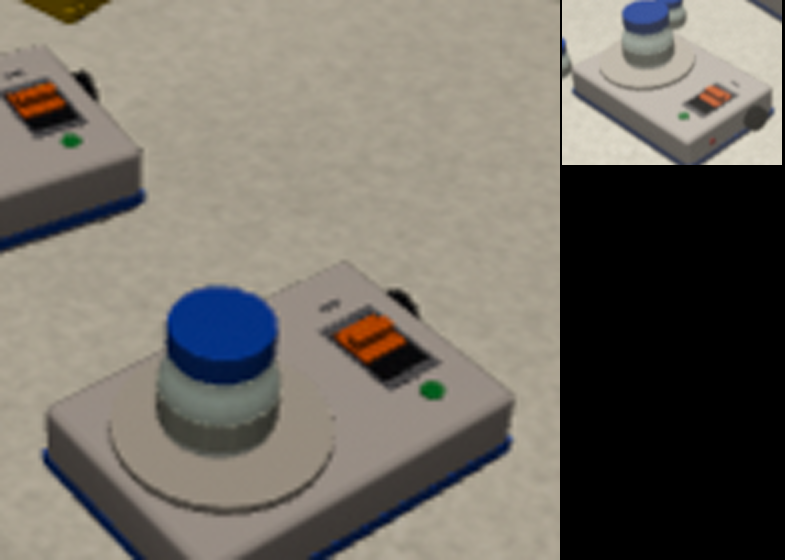

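The zoom confirms the jar's stirrer. Its ridge is near world (0.524, 0.153), with the on direction roughly along +y at a yaw of about -10°. I'll go to a hover point behind the ridge with the fingers shut, then look through the wrist camera.

Request:
{"name": "send_rows", "arguments": {"increments": [{"gripper": 1,"linear": [0.156,0.32,0],"delta_rot": [0,0,-0.54]},{"gripper": 1,"linear": [0.156,0.32,0],"delta_rot": [0,0,-0.54]},{"gripper": 1,"linear": [0.156,0.32,0],"delta_rot": [0,0,-0.54]},{"gripper": 1,"linear": [0.156,0.32,0],"delta_rot": [0,0,-0.54]},{"gripper": 1,"linear": [0.156,0.32,0],"delta_rot": [0,0,-0.54]},{"gripper": 1,"linear": [0.156,0.32,0],"delta_rot": [0,0,-0.54]},{"gripper": 1,"linear": [0.156,0.32,0],"delta_rot": [0,0,-0.54]},{"gripper": 1,"linear": [0.156,0.32,0],"delta_rot": [0,0,-0.54]}]}}

```text
clock: 0.9
position: [0.3609, -0.2126, 0.2311]
ee_rot: [-0.002, 0.996, -0.086, 0.0]
contact_force: [-0.8, -0.9, 0.1]
width: -0.0
gripper_force: 0.0
```

Request:
{"name": "send_rows", "arguments": {"increments": [{"gripper": 1,"linear": [0.15,0.31,-0.03],"delta_rot": [0,0,0]},{"gripper": 1,"linear": [0.15,0.31,-0.03],"delta_rot": [0,0,0]},{"gripper": 1,"linear": [0.15,0.31,-0.03],"delta_rot": [0,0,0]},{"gripper": 1,"linear": [0.15,0.31,-0.03],"delta_rot": [0,0,0]},{"gripper": 1,"linear": [0.15,0.31,-0.03],"delta_rot": [0,0,0]},{"gripper": 1,"linear": [0.15,0.31,-0.03],"delta_rot": [0,0,0]},{"gripper": 1,"linear": [0.15,0.31,-0.03],"delta_rot": [0,0,0]},{"gripper": 1,"linear": [0.15,0.31,-0.03],"delta_rot": [0,0,0]}]}}

```text
clock: 1.7
position: [0.5121, 0.0965, 0.2002]
ee_rot: [-0.001, 0.996, -0.086, 0.0]
contact_force: [0.4, -0.8, -1.0]
width: 0.0003
gripper_force: 0.0
```

```bash
python3 - <<'E'
from rig import get_state, optics
import cv2,pickle
s=get_state();im=optics.get_image("wrist");pickle.dump((s,im),open("w1.pkl","wb"))
cv2.imwrite("pics/w1.png",im["pixels"])
print(s["clock"],s["position"],s["ee_rot"],s["contact_force"],s["width"],im["T_tool_cam"])
E
```

```text
1.7 [0.5120756  0.09649573 0.20020639] [-1.06266557e-03  9.96298433e-01 -8.59552279e-02  3.42223360e-05] [ 0.43527152 -0.84071966 -1.03629862] 0.0002645015064882009 [[-6.01586444e-04 -9.59715940e-01 -2.80971446e-01  7.13341800e-02]
 [ 9.99999702e-01 -7.13459792e-04  2.95875157e-04 -4.78386245e-04]
 [-4.84417934e-04 -2.80971184e-01  9.59716083e-01 -1.42693559e-01]
 [ 0.00000000e+00  0.00000000e+00  0.00000000e+00  1.00000000e+00]]
```

View pics/w1.png

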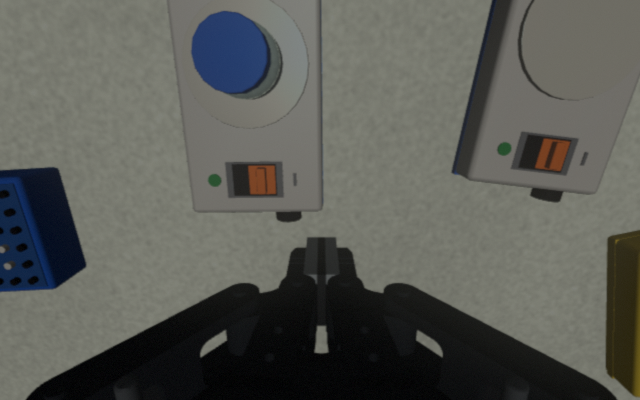

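The wrist view shows the jar stirrer's orange slide at about (262,180), its green dot at (214,180) and the empty stirrer at right (552,154). Next I'll locate the ridge and the axis direction.

```bash
python3 - <<'E'
import pickle,cv2,numpy as np
from scipy.spatial.transform import Rotation as Ro
from h import *
s,im=pickle.load(open("w1.pkl","rb"))
T=np.eye(4);q=s["ee_rot"];T[:3,:3]=Ro.from_quat(q,scalar_first=True).as_matrix();T[:3,3]=s["position"]
C=np.linalg.inv(T@np.array(im["T_tool_cam"]));im["rvec"]=cv2.Rodrigues(C[:3,:3])[0];im["tvec"]=C[:3,3]
px=im["pixels"]
for c,a in blobs(px,(3,130,60),(18,255,255),(220,150,300,205)): print("or",c,a,ray(im,c,.053).round(4))
for c,a in blobs(px,(45,80,30),(90,255,255),(200,165,225,195)): print("gr",c,a,ray(im,c,.05).round(4))
# dark recess: long rectangle
x0,y0=222,155
g=cv2.cvtColor(px[y0:205,x0:290],cv2.COLOR_BGR2HSV)
m=((g[...,1]>130)|(g[...,2]<95)).astype(np.uint8)
n,l,st,ce=cv2.connectedComponentsWithStats(m);k=1+st[1:,4].argmax()
p=np.argwhere(l==k)[:,::-1].astype(np.float32)
b=cv2.boxPoints(cv2.minAreaRect(p))+[x0,y0]
for v in b: print("rec",v,ray(im,v,.05).round(4))
cv2.imwrite("pics/w1z.png",cv2.resize(px[145:215,200:310],None,fx=6,fy=6,interpolation=cv2.INTER_CUBIC))
E
```

```text
or [261.69062901 179.11938383] 779 [0.5233 0.1503 0.053 ]
gr [214.19626168 179.94392523] 107 [0.5294 0.1944 0.05  ]
rec [225. 161.] [0.5449 0.18   0.05  ]
rec [283. 161.] [0.5358 0.1281 0.05  ]
rec [283. 197.] [0.5024 0.1351 0.05  ]
rec [225. 197.] [0.5117 0.1887 0.05  ]
```

View pics/w1z.png

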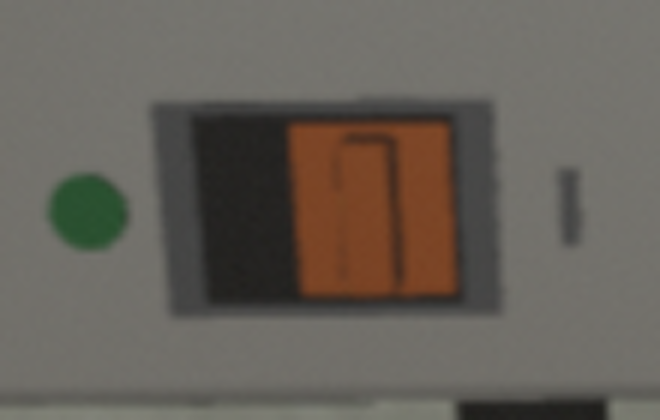

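Request:
{"name": "send_rows", "arguments": {"increments": [{"gripper": 1,"linear": [0.006,0.022,-0.04],"delta_rot": [0,0,0]},{"gripper": 1,"linear": [0.006,0.022,-0.08],"delta_rot": [0,0,0]},{"gripper": 1,"linear": [0.006,0.022,-0.11],"delta_rot": [0,0,0]},{"gripper": 1,"linear": [0.006,0.022,-0.125],"delta_rot": [0,0,0]},{"gripper": 1,"linear": [0.006,0.022,-0.125],"delta_rot": [0,0,0]},{"gripper": 1,"linear": [0.006,0.022,-0.125],"delta_rot": [0,0,0]}]}}

```text
clock: 2.35
position: [0.5162, 0.1131, 0.0767]
ee_rot: [0.0, 0.996, -0.089, -0.0]
contact_force: [-0.0, 0.3, 0.2]
width: 0.0002
gripper_force: 0.0
```

Request:
{"name": "send_rows", "arguments": {"increments": [{"gripper": 1,"linear": [0.001,0.003,-0.01],"delta_rot": [0,0,0]},{"gripper": 1,"linear": [0.001,0.003,-0.017],"delta_rot": [0,0,0]},{"gripper": 1,"linear": [0.001,0.003,-0.02],"delta_rot": [0,0,0]},{"gripper": 1,"linear": [0.001,0.003,-0.022],"delta_rot": [0,0,0]},{"gripper": 1,"linear": [0.001,0.003,-0.022],"delta_rot": [0,0,0]}]}}

```text
clock: 2.85
position: [0.5169, 0.1174, 0.0541]
ee_rot: [0.0, 0.996, -0.088, -0.0]
contact_force: [-0.8, -0.0, -1.0]
width: 0.0
gripper_force: 0.0
```

```bash
python3 - <<'E'
from rig import get_state, optics
import cv2,numpy as np
s=get_state();print(s["position"],s["contact_force"])
w=optics.get_image("wrist")["pixels"];v=optics.get_image("side")["pixels"][185:270,205:315]
v=cv2.resize(v,None,fx=3,fy=3,interpolation=cv2.INTER_CUBIC);o=np.zeros((600,640,3),np.uint8)
o[:320]=w[:320];o[325:325+v.shape[0],:v.shape[1]]=v
cv2.imwrite("pics/w2.png",o)
E
```

```text
[0.51691373 0.11742245 0.05414759] [-0.82642215 -0.01237333 -0.97682178]
```

View pics/w2.png

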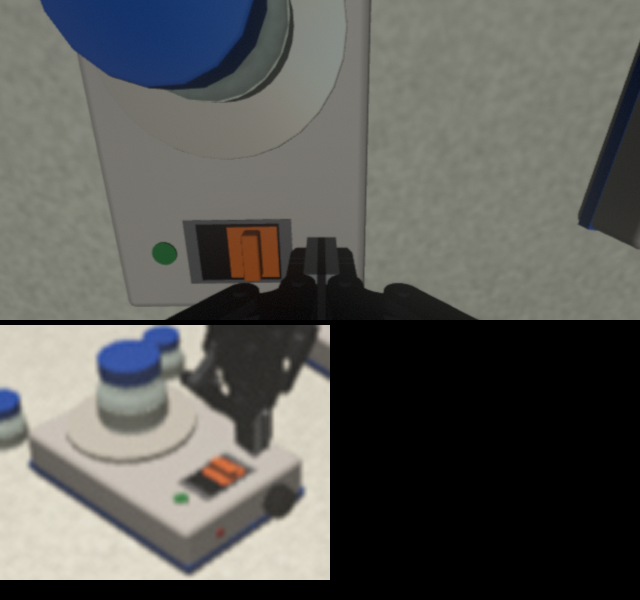

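Wrist view: the tip (321,250) sits to the off side of the ridge (251,256), aligned with it and clear of the jar. Now I'll push along (0.165, 0.986).

Request:
{"name": "send_rows", "arguments": {"increments": [{"gripper": 1,"linear": [0.001,0.006,0],"delta_rot": [0,0,0]},{"gripper": 1,"linear": [0.002,0.01,0],"delta_rot": [0,0,0]},{"gripper": 1,"linear": [0.002,0.013,0],"delta_rot": [0,0,0]},{"gripper": 1,"linear": [0.003,0.016,0],"delta_rot": [0,0,0]},{"gripper": 1,"linear": [0.003,0.018,0],"delta_rot": [0,0,0]}]}}

```text
clock: 3.45
position: [0.5203, 0.1358, 0.0544]
ee_rot: [-0.0, 0.996, -0.088, 0.0]
contact_force: [-0.2, -0.9, 0.3]
width: -0.0001
gripper_force: 0.0
```

Request:
{"name": "send_rows", "arguments": {"increments": [{"gripper": 1,"linear": [0.0,0.002,0],"delta_rot": [0,0,0]},{"gripper": 1,"linear": [0.001,0.004,0],"delta_rot": [0,0,0]},{"gripper": 1,"linear": [0.001,0.006,0],"delta_rot": [0,0,0]},{"gripper": 1,"linear": [0.001,0.008,0],"delta_rot": [0,0,0]}]}}

```text
clock: 3.85
position: [0.5213, 0.1425, 0.0543]
ee_rot: [0.001, 0.996, -0.088, 0.0]
contact_force: [1.1, -5.1, -0.2]
width: -0.0001
gripper_force: 2.4
```

Request:
{"name": "send_rows", "arguments": {"increments": [{"gripper": 1,"linear": [0.0,0.002,0],"delta_rot": [0,0,0]},{"gripper": 1,"linear": [0.001,0.004,0],"delta_rot": [0,0,0]}]}}

```text
clock: 4.05
position: [0.5221, 0.147, 0.0543]
ee_rot: [0.0, 0.996, -0.089, 0.0]
contact_force: [-0.4, 0.1, 0.2]
width: 0.0002
gripper_force: 0.2
```

```bash
python3 - <<'E'
from rig import get_state, optics
import cv2,numpy as np
s=get_state();print(s["position"],s["contact_force"])
w=optics.get_image("wrist")["pixels"]
cv2.imwrite("pics/w3.png",cv2.resize(w[200:310,120:380],None,fx=3,fy=3))
E
```

```text
[0.5221232  0.14696674 0.0543237 ] [-0.37128586  0.10534961  0.19929368]
```

View pics/w3.png

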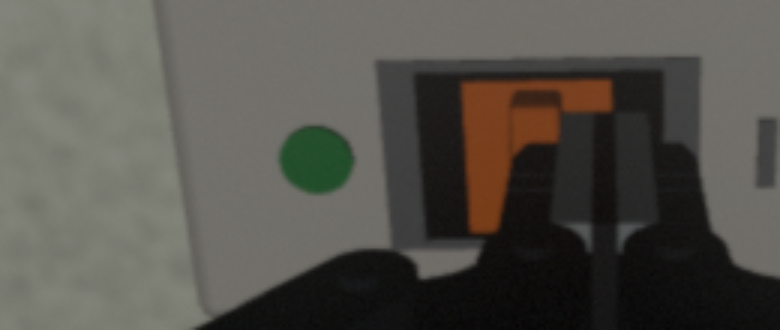

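The slide is mid-travel (gaps of about 47 and 50 px), right at the hump. I'll keep pushing.

Request:
{"name": "send_rows", "arguments": {"increments": [{"gripper": 1,"linear": [0.0,0.002,0],"delta_rot": [0,0,0]},{"gripper": 1,"linear": [0.001,0.004,0],"delta_rot": [0,0,0]},{"gripper": 1,"linear": [0.001,0.006,0],"delta_rot": [0,0,0]}]}}

```text
clock: 4.4
position: [0.5232, 0.1538, 0.0543]
ee_rot: [-0.0, 0.996, -0.088, 0.0]
contact_force: [0.8, -4.7, -0.3]
width: 0.0002
gripper_force: 2.2
```

```bash
python3 - <<'E'
from rig import get_state, optics
import cv2,numpy as np
s=get_state();print(s["position"],s["contact_force"])
w=optics.get_image("wrist")["pixels"]
cv2.imwrite("pics/w4.png",cv2.resize(w[200:310,120:380],None,fx=3,fy=3))
E
```

```text
[0.52319305 0.15375607 0.05433932] [ 0.80775802 -4.74698741 -0.29683443]
```

View pics/w4.png

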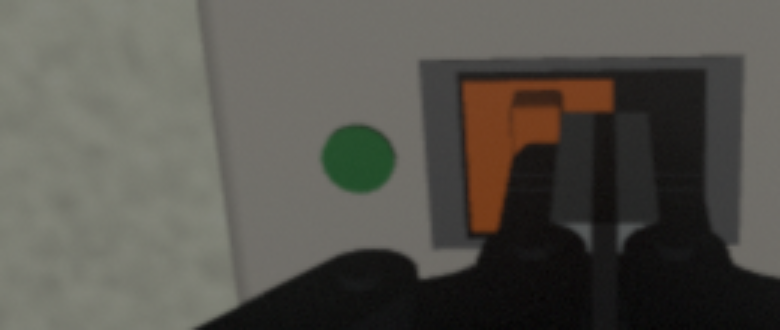

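The slide is now at the end stop by the green dot, with no gap left on that side. I'll back off and lift.

Request:
{"name": "send_rows", "arguments": {"increments": [{"gripper": 1,"linear": [-0.001,-0.008,0],"delta_rot": [0,0,0]},{"gripper": 1,"linear": [-0.002,-0.014,0.0],"delta_rot": [0,0,0]},{"gripper": 1,"linear": [-0.002,-0.014,0.04],"delta_rot": [0,0,0]},{"gripper": 1,"linear": [-0.002,-0.014,0.08],"delta_rot": [0,0,0]},{"gripper": 1,"linear": [-0.01,-0.05,0.12],"delta_rot": [0,0,0]},{"gripper": 1,"linear": [-0.01,-0.06,0.14],"delta_rot": [0,0,0]},{"gripper": 1,"linear": [-0.01,-0.06,0.14],"delta_rot": [0,0,0]}]}}

```text
clock: 5.15
position: [0.5151, 0.0916, 0.1981]
ee_rot: [-0.0, 0.996, -0.09, 0.004]
contact_force: [1.3, -0.1, 1.1]
width: 0.0001
gripper_force: 0.0
```

```bash
python3 - <<'E'
from rig import get_state, optics
import cv2
s=get_state();print(s["position"],s["contact_force"])
w=optics.get_image("wrist")["pixels"]
cv2.imwrite("pics/w5.png",w)
E
```

```text
[0.51506502 0.09161869 0.19813959] [ 1.26637833 -0.07846303  1.0991606 ]
```

View pics/w5.png

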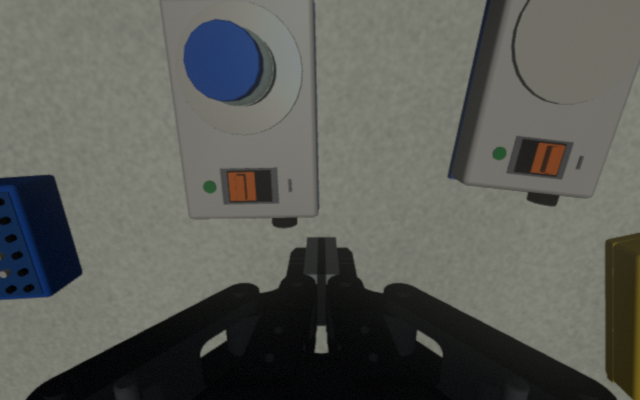

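The slide stays on (orange at (242,187), next to the green dot at (209,187)). The jar is undisturbed, the idle switch at (547,157) is still off, and the gripper is clear.

```bash
python3 -c "
from rig import sign_off
print(sign_off())"
```

```text
the job is handed in; nothing more can be done
None
```

The stirrer carrying the jar is switched on at its end stop, the jar and the empty stirrer look undisturbed in the last wrist picture, the gripper is clear, and the job is handed in; sign-off returned no verdict.

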